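# Point out the oil-immersion set before imaging

### The arm

A 6-joint arm with a two-finger parallel gripper is mounted at the origin on a cart in front of the work surface, level with it; the furniture and walls round the work are solid. World frame = base frame: x ahead of the robot, y to its left, z up, the work surface at z = 0. Lengths are in m, angles in degrees, forces in N, time in s.
With the tool pointing down it reaches from about 0.35 to 0.975 m from the base axis. Payload 17.4 kg.
Tool frame: the origin (TCP) lies midway between the tips of the shut fingers; the grasp point (between the pads) lies behind it (env.tcp_to_grasp is the z of the grasp point in the tool frame, in m); z points along the fingers, y is the line along which they close (so a half turn about z gives the same grasp; the last joint's range is limited). The gripper opens to 85 mm and grips with 20 to 120 N. Pads are 22 mm wide; open, the fingers measure 114 mm over their backs; the gripper's body (76 mm by 85 mm) begins 54 mm behind the grasp point. The pads swing forward as they close: fully open they stand 13 mm farther back than shut.
Start: joints at [-77.223, 6.646, 82.598, -0, 90.757, -2.166], TCP at [0.174, -0.652, 0.231] pointing down, gripper open.
Joint ranges: [-162.19, 162.19], [-47.58, 125.68], [4.15, 143.07], [-65.23, 245.23], [0.69, 171.88], [-170.13, 170.13]. Speed limits (degrees/s): [108.29, 108.29, 127.2, 180, 180, 180].

### API

Orientations are given as a 3x3 rotation matrix whose columns are the frame's x, y, z axes.
In Python, from rig import env, read_camera gives the robot as it stands.
- The arm moves only by the tool move_arm, never from a script. Its arguments are lists of equal length, an entry for each row: "dp": the shift along the tool's x, y, z in m, a list of three; "rotation": the turn, a rotation vector about the tool's x, y, z in degrees, a list of three; "hand": the finger opening in m, from 0 to 0.0854. A call has 1 to 20 rows; each row is the pose to reach, as a shift and turn from the pose commanded when the call began, along the tool's axes at that moment; what a row does not reach only later rows make up. A row lasts 1/12 s, in which the tool goes at most 41.7 mm and 7.16 degrees, less where a joint would pass 70% of its speed; a pose out of reach is approached as far as the arm can. A call with a gripper value outside its range is refused whole. The fingers move at their own pace and stop on an object; "force" is the grip in N (left out, the last holds). Time passes only in rows, so rows that repeat a pose let the fingers close. It gives the time, the measured TCP pose, the force, the opening and the grip force at its end, in the units of the state.
- env.state(): the state, without advancing time (a new reading comes with each control period).
- read_camera(name): name is "scene" or "top"; returns a dict with "img" (480x640x3 uint8, blue, green, red), "depth" (480x640 float32, m along the optical axis (not along the pixel's ray), 0 where there is no reading), "intrinsics" (3x3 intrinsics, pixels), "extrinsics" (4x4, takes a point from world to camera coordinates). Camera axes: x right, y down, z forward; pixel columns grow to the right and rows downward; lengths in m; the calibration is good to about 2 mm. A picture is of the moment at which its call begins.
- env.sign_off(): hands the job in; it is judged then, once.
The state is a dict: "clock": time; "joint_pos": joint angles; "dq": joint speeds; "joint_efforts": joint torques, N m; "tcp_pos": TCP position; "ee_rot": TCP orientation; "wrist_force": force on the tool from outside, world axes, zero at the start; "ft_torque": the same for the moment, N m; "gripper_width": finger opening in m; "gripper_force": force on a finger pad.
Only numpy, scipy, OpenCV 4.12 (cv2) and the standard library are available. Lean on these libraries where they do the work, as an engineer would, in place of code of your own. Each camera call takes 0.05 s, during which the arm holds its last target. There are 200 camera calls.

### The job

Do the point-and-call check for an oil-immersion session: with the fingertips about two centimetres above its top centre, point first at the objective with the red ring, then at the small brown dropper bottle, and last at the smaller dish, dwelling a good two seconds over each. Finish still pointing at the small dish. Touch or move none of the things on the table, and do not bring the fingertips low over the other two objectives or the large dish.

Things in the scene. Friction and masses are not known exactly. Their poses are not given: they have to be found in the camera images.
- red_objective: microscope objective lens standing upright, white cone on a black base ring, 26 mm diameter, 48 mm high, with a red colour ring round its barrel; origin at the centre of its underside. The first thing to point at.
- red_objective_top (a point): centre of the top face of the red objective; z axis up. The three objectives, the dropper and the two dishes stand loose and swap places from start to start, centres at least 60 mm apart, in an L-shaped strip of bare table in front of the robot and to its right (x 0.44 to 0.66 m, y -0.35 to 0.13 m)
- oil_dropper: small brown screw-cap bottle with a black cap, 28 mm diameter, 62 mm high, upright; origin at the centre of its underside. The second thing to point at.
- oil_dropper_top (a point): centre of the top face of the oil dropper; z axis up. The work lies between the tall microscope (left), whose eyepieces rise to about 0.40 m on the way from the starting pose, and the black alignment station with its scan head (right, about 0.17 m high)
- small_dish: the smaller of two flat round clear lidded dishes, pale pink inside, 36 mm diameter, 14 mm high; origin at the centre of its underside. The last thing to point at.
- small_dish_top (a point): centre of the top face of the small dish; z axis up
- blue_objective: microscope objective lens standing upright, white cone on a black base ring, 26 mm diameter, 48 mm high, with a blue colour ring round its barrel; origin at the centre of its underside. Leave alone.
- blue_objective_top (a point): centre of the top face of the blue objective; z axis up
- yellow_objective: microscope objective lens standing upright, white cone on a black base ring, 26 mm diameter, 48 mm high, with a yellow colour ring round its barrel; origin at the centre of its underside. Leave alone.
- yellow_objective_top (a point): centre of the top face of the yellow objective; z axis up
- large_dish: the larger round clear lidded dish, 55 mm diameter, 14 mm high; origin at the centre of its underside. Leave alone.
- large_dish_top (a point): centre of the top face of the large dish; z axis up
- blue_cap_bottle: clear bottle with a blue screw cap, 57 mm diameter, 105 mm high, upright, at the far right of the near table edge; origin at the centre of its underside. Leave alone.
- green_tape: roll of green tape lying flat, 78 mm diameter, 19 mm high; origin at the centre of its underside. Leave alone.
- timer: white bench timer, 70 x 62 x 18 mm, lying flat; origin at the centre of its underside. Leave alone.
- marker: red and white marker pen lying flat near the table's front edge, 132 mm long (its x axis), 13 mm thick; origin at the middle of its underside. Leave alone.

How it is judged:
By the outcome, as a careful person would: the job done as asked, in the order asked, and still so for the second after the job is handed in, with the robot touching nothing.
It also fails if it takes over 58 s, if anything falls off the work surface, if the arm or the gripper's body presses on something with over 40 N, if the wrist force passes 120 N, or if a joint passes its speed limit or range.

## Working session

There is one attempt and no reset: what is moved stays moved. The work goes in short steps, Python scripts to look and compute and a tool call to move; the robot and the scene stay as the last step left them, time stands still between calls to the robot, and variables do not carry over. Pictures are saved under pics/ and viewed, at most 10 in all, crops included, and the job is handed in when it is done.

Besides the shell and the picture viewer there is one more tool, called after "Request:" as name(argument=value, ...) on one line, values as JSON. move_arm: Moves the arm, as the interface text tells. Its arguments: {"type":"object","properties":{"dp":{"type":"array","items":{"type":"array","items":{"type":"number"}}},"rotation":{"type":"array","items":{"type":"array","items":{"type":"number"}}},"hand":{"type":"array","items":{"type":"number"}},"force":{"type":"number"}},"required":["dp","rotation","hand"]}

```bash
ls; mkdir -p pics
python3 - <<'E'
from rig import env, read_camera
import cv2,numpy as np
for n in ("top","scene"):
    c=read_camera(n); cv2.imwrite(f"pics/{n}0.png",c["img"]); np.savez(f"{n}0.npz",**c)
    E=c["extrinsics"]; print(n,(-E[:3,:3].T@E[:3,3]).round(3),E[:3,:3].round(2).tolist(),c["intrinsics"].round(1).tolist())
s=env.state();print(s["clock"],s["tcp_pos"],np.round(s["ee_rot"],4).tolist(),s["gripper_width"],env.tcp_to_grasp)
E
```

```text
pics
top [ 0.361 -0.165  1.401] [[0.02, -1.0, 0.0], [-0.99, -0.02, -0.15], [0.15, 0.0, -0.99]] [[591.0, 0.0, 313.6], [0.0, 591.0, 246.3], [0.0, 0.0, 1.0]]
scene [0.673 0.368 1.07 ] [[-0.98, 0.21, -0.01], [0.19, 0.85, -0.48], [-0.1, -0.47, -0.87]] [[565.3, 0.0, 310.8], [0.0, 565.3, 240.5], [0.0, 0.0, 1.0]]
0.1 [ 0.17400438 -0.65200646  0.23063224] [[0.9662, 0.2579, -0.0002], [0.2579, -0.9662, 0.001], [0.0, -0.0011, -1.0]] 0.0857265654930581 -0.0187
```

View pics/top0.png

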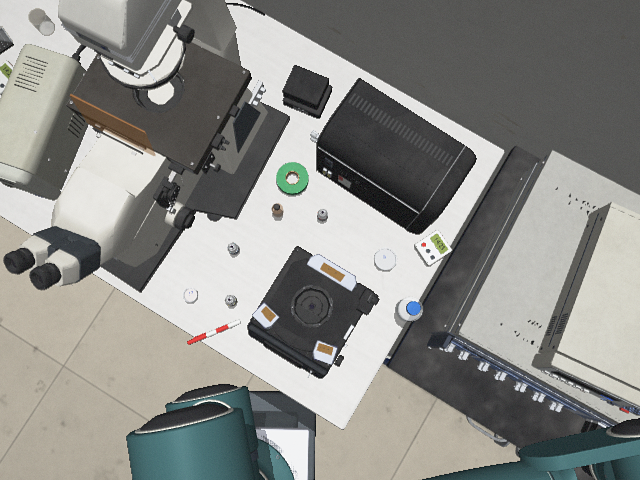

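View pics/scene0.png

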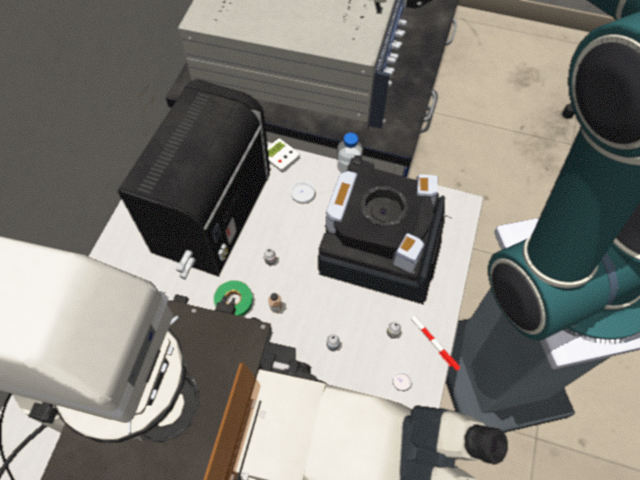

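The top view shows objectives at about (233,248), (231,300) and (322,215), the dropper at (277,210), the small dish at (191,296) and the large dish at (385,260). Next I'll zoom in on the ring colours.

```bash
cat > h.py <<'E'
import numpy as np
def ray(c,u,v,z):
    E=c["extrinsics"];R=E[:3,:3];o=-R.T@E[:3,3]
    d=R.T@np.linalg.inv(c["intrinsics"])@[u,v,1.]
    return o+d*(z-o[2])/d[2]
def pix(c,p):
    q=c["intrinsics"]@(c["extrinsics"]@[*p,1])[:3]; return q[:2]/q[2]
E
python3 - <<'E'
import cv2,numpy as np
from h import *
t=dict(np.load("top0.npz"));s=dict(np.load("scene0.npz"))
P=[(233,248,.048),(231,300,.048),(322,215,.048),(277,210,.062),(191,296,.014),(385,260,.014)]
rows=[[],[]]
for u,v,z in P:
    p=ray(t,u,v,z);q=pix(s,p);print((u,v),p.round(3),q.round(0))
    for r,c,(a,b) in((0,t,(u,v)),(1,s,q)):
        a,b=int(round(a)),int(round(b))
        k=cv2.resize(c["img"][b-16:b+16,a-16:a+16],(260,260),interpolation=cv2.INTER_CUBIC)[:, :]
        rows[r].append(cv2.resize(k,(130,260))if 0 else cv2.resize(k,(133,133)))
        h=cv2.cvtColor(c["img"][b-12:b+12,a-12:a+12],cv2.COLOR_BGR2HSV).reshape(-1,3)
        h=h[(h[:,1]>70)&(h[:,2]>50)];print("  hues",np.histogram(h[:,0],[0,12,20,40,90,135,170,180])[0])
cv2.imwrite("pics/crops.png",np.vstack([np.hstack(r) for r in rows]))
E
```

```text
(233, 248) [0.559 0.023 0.048] [335. 335.]
  hues [0 0 0 0 0 0 0]
  hues [0 0 0 0 0 0 0]
(231, 300) [0.439 0.023 0.048] [396. 322.]
  hues [0 0 2 0 0 0 0]
  hues [0 0 0 0 0 0 0]
(322, 215) [ 0.641 -0.181  0.048] [272. 250.]
  hues [1 0 0 0 0 0 0]
  hues [0 0 0 0 0 0 0]
(277, 210) [ 0.648 -0.077  0.062] [278. 294.]
  hues [ 1 21  0  0  0  0  0]
  hues [ 0 76  0  0  0  0  0]
(191, 296) [0.448 0.121 0.014] [404. 378.]
  hues [0 0 0 0 1 0 0]
  hues [0 0 0 0 0 0 0]
(385, 260) [ 0.543 -0.333  0.014] [304. 191.]
  hues [0 0 0 0 0 0 0]
  hues [0 0 0 0 0 0 0]
```

View pics/crops.png

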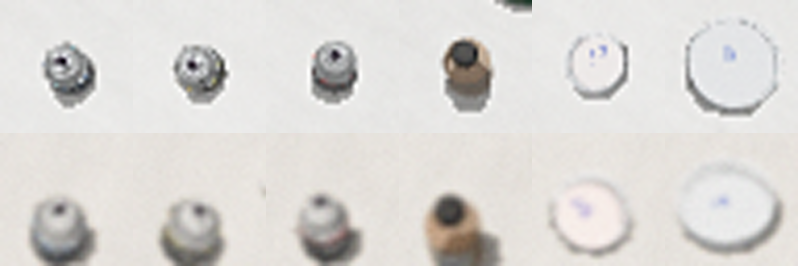

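The crops suggest ring colours of blue, yellow and red for objectives 1 to 3. The fourth is the dropper, then the small pink dish and the large dish. I'll check the ring colours numerically and refine the centres using both views.

Run:
```python
import cv2,numpy as np
from h import *
t=dict(np.load("top0.npz"));s=dict(np.load("scene0.npz"))
P=dict(o1=(233,248,.048),o2=(231,300,.048),o3=(322,215,.048),drop=(277,210,.062),small=(191,296,.014),large=(385,260,.014))
for n,(u,v,z) in P.items():
    q=pix(s,ray(t,u,v,z))
    for nm,c,(a,b) in(("top",t,(u,v)),("scene",s,q)):
        a,b=int(a),int(b);r=16
        w=c["img"][b-r:b+r,a-r:a+r]
        L=cv2.cvtColor(w.astype(np.float32)/255,cv2.COLOR_BGR2LAB)
        bg=np.median(L.reshape(-1,3),0)
        ab=(L-bg)[...,1:]; ch=np.linalg.norm(ab,axis=2)
        i=np.argsort(ch[6:28,6:26].ravel())[-8:]
        out=ab[6:28,6:26].reshape(-1,2)[i].mean(0).round(1)
        # cap/top: contour of everything differing from the table
        d=np.linalg.norm(L-bg,axis=2)
        m=(d>12).astype(np.uint8)
        if n=="drop": m=((L[...,0]<25)).astype(np.uint8)
        elif n[0]=="o": m=((L[...,0]<32)).astype(np.uint8)
        k,lab,st,ce=cv2.connectedComponentsWithStats(m)
        res=[(st[j,4],(ce[j]+[a-r,b-r]).round(1).tolist(),st[j,:4].tolist(),ray(c,*(ce[j]+[a-r,b-r]),z)[:2].round(4).tolist()) for j in range(1,k) if st[j,4]>2]
        print(n,nm,"ring ab",out,res)
```

```text
o1 top ring ab [ 0.4 -8.4] [(np.int32(3), [231.7, 246.3], [14, 14, 2, 2], [0.5627, 0.0264]), (np.int32(4), [236.8, 252.0], [19, 19, 3, 3], [0.5497, 0.0141])]
o1 scene ring ab [-0.6 -7.2] []
o2 top ring ab [0.  7.2] [(np.int32(3), [228.7, 299.3], [13, 15, 2, 2], [0.4402, 0.028]), (np.int32(3), [236.0, 300.0], [21, 15, 1, 3], [0.439, 0.0112])]
o2 scene ring ab [-1.8  8.2] []
o3 top ring ab [ 9.2 -1.5] [(np.int32(3), [322.3, 211.7], [16, 12, 2, 2], [0.6493, -0.1818])]
o3 scene ring ab [7.9 1.1] [(np.int32(5), [270.0, 263.2], [12, 29, 5, 2], [0.6516, -0.1529])]
drop top ring ab [ 4.4 13.4] [(np.int32(4), [276.5, 209.0], [14, 15, 4, 1], [0.6502, -0.0755])]
drop scene ring ab [ 7.6 16.1] [(np.int32(5), [274.8, 297.8], [11, 19, 4, 4], [0.6561, -0.0702])]
small top ring ab [  5.6 -16.7] [(np.int32(5), [185.0, 291.0], [9, 9, 3, 5], [0.4594, 0.1361]), (np.int32(3), [191.7, 291.3], [16, 11, 2, 2], [0.459, 0.1204]), (np.int32(39), [192.9, 299.4], [10, 10, 13, 14], [0.4401, 0.1166])]
small scene ring ab [  6.5 -11.3] [(np.int32(6), [400.2, 380.0], [12, 18, 3, 3], [0.4558, 0.1236]), (np.int32(3), [392.7, 383.3], [5, 22, 2, 2], [0.4713, 0.1267]), (np.int32(36), [404.0, 388.5], [8, 22, 17, 9], [0.4534, 0.1405])]
large top ring ab [  2.7 -14.2] [(np.int32(63), [381.5, 267.0], [5, 11, 22, 17], [0.5263, -0.3246]), (np.int32(9), [384.0, 256.3], [14, 11, 3, 4], [0.5519, -0.3304]), (np.int32(3), [395.0, 258.0], [26, 13, 1, 3], [0.5485, -0.3564])]
large scene ring ab [  1.7 -11.3] [(np.int32(82), [305.7, 199.6], [5, 17, 23, 13], [0.5452, -0.3088])]
```

Run:
```python
import cv2,numpy as np
from h import *
t=dict(np.load("top0.npz"));s=dict(np.load("scene0.npz"))
P=dict(red=((322.2,211.8),(268.4,249.6),.048),drop=((276,206.3),(274.5,295.7),.062),small=((190.2,294.8),(402,381),.014))
for n,(a,b,z) in P.items():
    X=cv2.triangulatePoints(t["intrinsics"]@t["extrinsics"][:3],s["intrinsics"]@s["extrinsics"][:3],np.array(a)[:,None],np.array(b,float)[:,None])
    print(n,ray(t,*a,z).round(4),ray(s,*b,z).round(4),(X[:3]/X[3]).ravel().round(4))
# highest point near straight line paths (top depth)
c=t;v,u=np.mgrid[:480,:640];d=c["depth"];E=c["extrinsics"]
p=np.stack([(u-c["intrinsics"][0,2])/c["intrinsics"][0,0]*d,(v-c["intrinsics"][1,2])/c["intrinsics"][1,1]*d,d],-1)
w=(p-E[:3,3])@E[:3,:3]
ok=d>0
print("heights grid, rows y 0.25..-0.7, cols x 0.2..0.8")
for y in np.arange(.25,-.75,-.05):
    r=[]
    for x in np.arange(.2,.85,.05):
        m=ok&(abs(w[...,0]-x)<.025)&(abs(w[...,1]-y)<.025);r.append("%4d"%(w[m][:,2].max()*1000) if m.any() else "   .")
    print("%.2f"%y," ".join(r))
```

```text
red [ 0.649  -0.1815  0.048 ] [ 0.6493 -0.1843  0.048 ] [ 0.6487 -0.1817  0.0521]
drop [ 0.6566 -0.0742  0.062 ] [ 0.6559 -0.0747  0.062 ] [ 0.6561 -0.0742  0.0634]
small [0.4508 0.1234 0.014 ] [0.453  0.1262 0.014 ] [0.4514 0.1247 0.0072]
heights grid, rows y 0.25..-0.7, cols x 0.2..0.8
0.25 -743 -743 -745 -745    2  385  379  326  327  329  308  381  565
0.20 -742 -743 -738    .    8    7  303  325  327  328  342  382  618
0.15  181 -743 -738   10    9   20    7   36  310  306  381  594  633
0.10  222  221    .   16   11   20    6    9  118  291  303  595  638
0.05  666  667    6   18   16   51    9   53    8  299  302  303  434
0.00  673  674    9   92  102   51    9   54    9   38  293  301  302
-0.05  670  669    8  127  180  173    8    8    8   64   26   37   37
-0.10  640  624  115  176  181  178  177  126    9   67   26   28   22
-0.15    8   90  177  181  178  179  180  179    9   47   25  244  102
-0.20   10   62  184  181  182  179  184  177    9   53  227  257  260
-0.25    7    7   82  140  174  181  180    7   10   11  251  260  259
-0.30    3    7    8   11  152  160   19   22    9  238  257  258  258
-0.35  560    .   67   66  109  111   19   23  219  257  258  258  260
-0.40  566   68   70  243  223  112   10   21  249  258  260  259  258
-0.45  566   67   69  250  249  217   68   65  233  255  257  259  247
-0.50  572   67  247  250  248  249  249   67   67   61  252  252    .
-0.55  574  571  372  368  250  247  247  249  247   69   67    8    8
-0.60  575  575  376  374  367  364  248  248  248  248  248   69   65
-0.65  133  545  376  371  367  365  360  356  249  249  248  247  565
-0.70  247  375  375  370  365  363  360  356  353  250  248  244  513
```

Run:
```python
import numpy as np
from h import *
W=[]
for n in("top0","scene0"):
    c=dict(np.load(n+".npz"));v,u=np.mgrid[:480,:640];d=c["depth"];E=c["extrinsics"];K=c["intrinsics"]
    p=np.stack([(u-K[0,2])/K[0,0]*d,(v-K[1,2])/K[1,1]*d,d],-1);w=((p-E[:3,3])@E[:3,:3])[d>0]
    W.append(w[(w[:,0]>.33)&(w[:,1]>-.45)])
W=np.vstack(W)
A=dict(red=(.649,-.182),drop=(.656,-.0745),mid=(.554,.025),small=(.452,.125))
for n,a in A.items():
    r=np.hypot(*(W[:,:2]-a).T)
    for lo,hi in((.08,.14),(.14,.25),(.25,.5)):
        m=(W[:,2]>lo)&(W[:,2]<hi);j=np.argsort(r[m])[15];print(n,lo,r[m][j].round(3),W[m][j].round(3))
R=np.array([[.9662,.2579,-.0002],[.2579,-.9662,.001],[0,-.0011,-1]])
p0=np.array([.174,-.652,.2306])
for q in((.649,-.182,.45),(.649,-.182,.068)):print((R.T@(np.array(q)-p0)).round(4))
```

```text
red 0.08 0.082 [ 0.717 -0.229  0.101]
red 0.14 0.082 [ 0.714 -0.232  0.162]
red 0.25 0.113 [ 0.741 -0.247  0.251]
drop 0.08 0.111 [ 0.558 -0.127  0.085]
drop 0.14 0.116 [0.691 0.036 0.241]
drop 0.25 0.112 [0.723 0.015 0.285]
mid 0.08 0.105 [0.601 0.118 0.101]
mid 0.14 0.125 [0.626 0.127 0.239]
mid 0.25 0.128 [0.672 0.076 0.278]
small 0.08 0.123 [0.541 0.21  0.096]
small 0.14 0.117 [0.521 0.22  0.229]
small 0.25 0.114 [0.513 0.221 0.26 ]
[ 0.5802 -0.3319 -0.219 ]
[ 0.5802 -0.3314  0.163 ]
```

Everything has enough clearance. I'll raise the arm, shut the fingers, and go over high.

Request:
move_arm(dp=[[0,0,-0.04],[0,0,-0.08],[0,0,-0.12],[0,0,-0.16],[0,0,-0.2],[0,0,-0.22],[0,0,-0.22],[0,0,-0.22]], rotation=[[0,0,0],[0,0,0],[0,0,0],[0,0,0],[0,0,0],[0,0,0],[0,0,0],[0,0,0]], hand=[0,0,0,0,0,0,0,0])

```text
clock: 0.77
tcp_pos: [0.1741, -0.6524, 0.452]
ee_rot: [[0.966, 0.258, 0.0], [0.258, -0.966, -0.001], [-0.0, 0.001, -1.0]]
wrist_force: [0.1, 0.4, -1.9]
gripper_width: -0.0004
gripper_force: 0.0
```

Request:
move_arm(dp=[[0.029,-0.0166,0],[0.058,-0.0332,0],[0.087,-0.0498,0],[0.116,-0.0664,0],[0.145,-0.083,0],[0.174,-0.0996,0],[0.203,-0.116,0],[0.232,-0.133,0],[0.261,-0.149,0],[0.29,-0.166,0],[0.319,-0.183,0],[0.348,-0.199,0],[0.377,-0.216,0],[0.406,-0.232,0],[0.435,-0.249,0],[0.464,-0.266,0],[0.493,-0.282,0],[0.522,-0.299,0],[0.551,-0.315,0],[0.58,-0.332,0]], rotation=[[0,0,0],[0,0,0],[0,0,0],[0,0,0],[0,0,0],[0,0,0],[0,0,0],[0,0,0],[0,0,0],[0,0,0],[0,0,0],[0,0,0],[0,0,0],[0,0,0],[0,0,0],[0,0,0],[0,0,0],[0,0,0],[0,0,0],[0,0,0]], hand=[0,0,0,0,0,0,0,0,0,0,0,0,0,0,0,0,0,0,0,0])

```text
clock: 2.43
tcp_pos: [0.6498, -0.1805, 0.4492]
ee_rot: [[0.966, 0.258, -0.003], [0.258, -0.966, 0.001], [-0.002, -0.001, -1.0]]
wrist_force: [1.3, -0.3, 0.2]
gripper_width: 0.0001
gripper_force: 0.0
```

Request:
move_arm(dp=[[0,0,0.025],[0,0,0.05],[0,0,0.075],[0,0,0.1],[0,0,0.125],[0,0,0.15],[0,0,0.175],[0,0,0.2],[0,0,0.225],[0,0,0.25],[0,0,0.275],[0,0,0.3],[0,0,0.32],[0,0,0.33],[0,0,0.33],[0,0,0.33]], rotation=[[0,0,0],[0,0,0],[0,0,0],[0,0,0],[0,0,0],[0,0,0],[0,0,0],[0,0,0],[0,0,0],[0,0,0],[0,0,0],[0,0,0],[0,0,0],[0,0,0],[0,0,0],[0,0,0]], hand=[0,0,0,0,0,0,0,0,0,0,0,0,0,0,0,0])

```text
clock: 3.77
tcp_pos: [0.6485, -0.1817, 0.121]
ee_rot: [[0.966, 0.258, -0.001], [0.258, -0.966, 0.0], [-0.001, -0.001, -1.0]]
wrist_force: [0.7, -0.3, 0.3]
gripper_width: 0.0001
gripper_force: 0.0
```

Run:
```python
from rig import env, read_camera
import cv2,numpy as np
c=read_camera("scene");cv2.imwrite("pics/s1.png",c["img"])
s=env.state();print(s["clock"],s["tcp_pos"],s["joint_pos"],s["wrist_force"])
```

```text
3.8167 [ 0.64899379 -0.18191451  0.1221408 ] [-1.78268948e+01  9.26738120e+00  8.99261034e+01  8.73019985e-04
  8.07735111e+01  5.72315552e+01] [0.92584783 0.59013957 0.44482961]
```

View pics/s1.png

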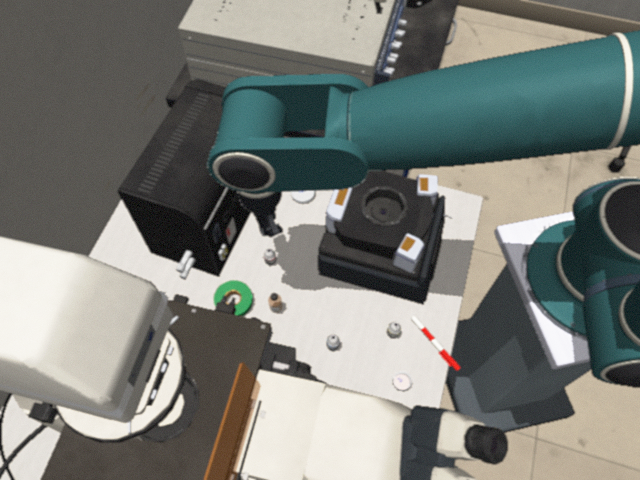

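The picture shows the shut fingertips at about (270,230), above the red objective at (270,255), and clear of the black box. I'll lower to 2 cm and dwell.

Request:
move_arm(dp=[[0,0,0.01],[0,0,0.02],[0,0,0.03],[0,0,0.04],[0,0,0.048],[0,0,0.053],[0,0,0.053],[0,0,0.053],[0,0,0.053],[0,0,0.053],[0,0,0.053],[0,0,0.053],[0,0,0.053],[0,0,0.053],[0,0,0.053],[0,0,0.053],[0,0,0.053],[0,0,0.053],[0,0,0.053],[0,0,0.053]], rotation=[[0,0,0],[0,0,0],[0,0,0],[0,0,0],[0,0,0],[0,0,0],[0,0,0],[0,0,0],[0,0,0],[0,0,0],[0,0,0],[0,0,0],[0,0,0],[0,0,0],[0,0,0],[0,0,0],[0,0,0],[0,0,0],[0,0,0],[0,0,0]], hand=[0,0,0,0,0,0,0,0,0,0,0,0,0,0,0,0,0,0,0,0])

```text
clock: 5.48
tcp_pos: [0.6488, -0.1819, 0.0683]
ee_rot: [[0.966, 0.258, -0.0], [0.258, -0.966, -0.0], [-0.0, -0.0, -1.0]]
wrist_force: [0.9, -0.2, -0.1]
gripper_width: -0.0
gripper_force: 0.0
```

Run:
```python
from rig import env, read_camera
import cv2,numpy as np
c=read_camera("scene");cv2.imwrite("pics/s2.png",cv2.resize(c["img"][140:300,160:360],(800,640))[:600])
s=env.state();print(s["clock"],s["tcp_pos"],s["wrist_force"])
```

```text
5.5333 [ 0.64881473 -0.18185561  0.0682933 ] [ 0.53092168 -0.24668399 -0.30904126]
```

View pics/s2.png

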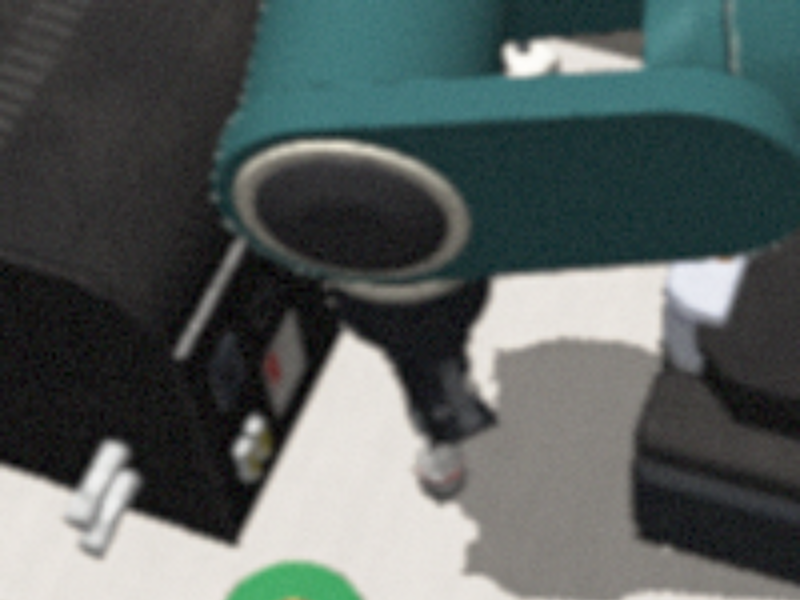

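The fingertips are just above the red-ringed objective (crop 440,470), and nothing is touching. I'll finish the dwell while checking how wide the wrist is against the microscope.

Request:
move_arm(dp=[[0,0,0],[0,0,0],[0,0,0],[0,0,0],[0,0,0],[0,0,0],[0,0,0],[0,0,0],[0,0,0],[0,0,0],[0,0,0],[0,0,0],[0,0,0],[0,0,0],[0,0,0],[0,0,0],[0,0,0],[0,0,0],[0,0,0],[0,0,0]], rotation=[[0,0,0],[0,0,0],[0,0,0],[0,0,0],[0,0,0],[0,0,0],[0,0,0],[0,0,0],[0,0,0],[0,0,0],[0,0,0],[0,0,0],[0,0,0],[0,0,0],[0,0,0],[0,0,0],[0,0,0],[0,0,0],[0,0,0],[0,0,0]], hand=[0,0,0,0,0,0,0,0,0,0,0,0,0,0,0,0,0,0,0,0])

```text
clock: 7.2
tcp_pos: [0.6488, -0.1819, 0.0683]
ee_rot: [[0.966, 0.258, -0.0], [0.258, -0.966, 0.0], [-0.0, -0.0, -1.0]]
wrist_force: [-0.2, -0.1, -0.2]
gripper_width: -0.0003
gripper_force: 0.0
```

Run:
```python
import numpy as np
from rig import read_camera,env
def cloud(c):
    v,u=np.mgrid[:480,:640];d=c["depth"];E=c["extrinsics"];K=c["intrinsics"]
    p=np.stack([(u-K[0,2])/K[0,0]*d,(v-K[1,2])/K[1,1]*d,d],-1);return ((p-E[:3,3])@E[:3,:3]),d>0,c["img"]
A=dict(red=(.649,-.182),drop=(.656,-.0745),q1=(.605,-.025),mid=(.554,.025),q2=(.503,.075),small=(.452,.125))
def loc(w,a):
    a=np.array(a);e=a/np.linalg.norm(a);r=(w[:,:2]-a)@e;l=(w[:,:2]-a)@[-e[1],e[0]];return r,l,w[:,2]
for n in("top","scene"):
    w,ok,img=cloud(read_camera(n));w0,ok0,_=cloud(dict(np.load(n+"0.npz")))
    m=ok&ok0&(np.abs(w-w0).max(2)>.02)
    r,l,z=loc(w[m],A["red"])
    for lo,hi in((.15,.25),(.25,.35),(.35,.45),(.45,.55),(.55,.7)):
        k=(z>lo)&(z<hi)&(r>-.3)
        if k.sum()>10:print(n,"robot",lo,"r",np.percentile(r[k],[1,99]).round(3),"l",np.percentile(l[k],[1,99]).round(3),k.sum())
W=np.vstack([ (lambda t:t[0][t[1]])(cloud(dict(np.load(n+"0.npz")))) for n in("top","scene")])
W=W[(W[:,0]>.35)&(W[:,1]>-.1)]
for n,a in A.items():
    r,l,z=loc(W,a)
    for lo in(.15,.25,.35,.45,.55):
        k=(z>lo)&(z<lo+.1)&(r>-.4)&(r<.12)
        if k.sum()>10:j=np.argsort(l[k])[8];print(n,"scope",lo,"r",r[k][j].round(3),"min l",l[k][j].round(3))
print(env.state()["clock"])
```

```text
top robot 0.15 r [-0.3   -0.018] l [-0.734  0.052] 903
top robot 0.25 r [-0.088  0.026] l [-0.053  0.051] 273
top robot 0.35 r [-0.198  0.042] l [-0.074  0.071] 7755
top robot 0.45 r [-0.299 -0.143] l [-0.054  0.07 ] 6893
scene robot 0.15 r [-0.037  0.032] l [0.006 0.054] 815
scene robot 0.25 r [-0.131  0.049] l [-0.049  0.078] 1296
scene robot 0.35 r [-0.271  0.046] l [-0.064  0.077] 14793
scene robot 0.45 r [-0.299 -0.143] l [-0.029  0.076] 9065
red scope 0.15 r -0.3 min l 0.003
red scope 0.25 r 0.03 min l 0.206
red scope 0.35 r 0.111 min l 0.296
red scope 0.45 r 0.119 min l 0.285
red scope 0.55 r 0.114 min l 0.307
drop scope 0.15 r -0.292 min l -0.057
drop scope 0.25 r 0.065 min l 0.091
drop scope 0.35 r 0.117 min l 0.189
drop scope 0.45 r 0.101 min l 0.193
drop scope 0.55 r 0.118 min l 0.195
q1 scope 0.15 r -0.23 min l -0.084
q1 scope 0.25 r 0.116 min l 0.045
q1 scope 0.35 r 0.108 min l 0.174
mid scope 0.15 r -0.094 min l -0.12
mid scope 0.25 r 0.103 min l 0.088
mid scope 0.35 r -0.056 min l 0.222
q2 scope 0.15 r -0.052 min l -0.168
q2 scope 0.25 r 0.117 min l 0.084
q2 scope 0.35 r 0.019 min l 0.169
small scope 0.15 r -0.039 min l -0.222
small scope 0.25 r 0.119 min l 0.047
small scope 0.35 r 0.077 min l 0.104
7.3
```

Everything is clear. Rise, go across to the dropper, and descend to z = 0.082.

Request:
move_arm(dp=[[0,0,-0.02],[0,0,-0.04],[0,0,-0.06],[0,0,-0.08],[0.006,-0.017,-0.09],[0.0115,-0.034,-0.09],[0.017,-0.051,-0.09],[0.023,-0.068,-0.09],[0.029,-0.085,-0.09],[0.0345,-0.102,-0.09],[0.0345,-0.102,-0.09],[0.0345,-0.102,-0.075],[0.0345,-0.102,-0.06],[0.0345,-0.102,-0.045],[0.0345,-0.102,-0.03],[0.0345,-0.102,-0.02],[0.0345,-0.102,-0.014],[0.0345,-0.102,-0.014],[0.0345,-0.102,-0.014],[0.0345,-0.102,-0.014]], rotation=[[0,0,0],[0,0,0],[0,0,0],[0,0,0],[0,0,0],[0,0,0],[0,0,0],[0,0,0],[0,0,0],[0,0,0],[0,0,0],[0,0,0],[0,0,0],[0,0,0],[0,0,0],[0,0,0],[0,0,0],[0,0,0],[0,0,0],[0,0,0]], hand=[0,0,0,0,0,0,0,0,0,0,0,0,0,0,0,0,0,0,0,0])

```text
clock: 8.97
tcp_pos: [0.6563, -0.0746, 0.0831]
ee_rot: [[0.966, 0.258, 0.001], [0.258, -0.966, -0.0], [0.001, 0.0, -1.0]]
wrist_force: [0.2, -1.3, 1.2]
gripper_width: 0.0003
gripper_force: 0.0
```

Request:
move_arm(dp=[[0,0,0],[0,0,0],[0,0,0],[0,0,0],[0,0,0],[0,0,0],[0,0,0],[0,0,0],[0,0,0],[0,0,0],[0,0,0],[0,0,0],[0,0,0],[0,0,0],[0,0,0],[0,0,0],[0,0,0],[0,0,0],[0,0,0],[0,0,0]], rotation=[[0,0,0],[0,0,0],[0,0,0],[0,0,0],[0,0,0],[0,0,0],[0,0,0],[0,0,0],[0,0,0],[0,0,0],[0,0,0],[0,0,0],[0,0,0],[0,0,0],[0,0,0],[0,0,0],[0,0,0],[0,0,0],[0,0,0],[0,0,0]], hand=[0,0,0,0,0,0,0,0,0,0,0,0,0,0,0,0,0,0,0,0])

```text
clock: 10.63
tcp_pos: [0.6559, -0.0744, 0.0823]
ee_rot: [[0.966, 0.258, -0.0], [0.258, -0.966, 0.0], [0.0, -0.0, -1.0]]
wrist_force: [0.1, 0.5, 0.2]
gripper_width: -0.0001
gripper_force: 0.0
```

Run:
```python
from rig import env, read_camera
import cv2,numpy as np
c=read_camera("scene");cv2.imwrite("pics/s3.png",cv2.resize(c["img"][180:330,180:380],(800,600)))
s=env.state();print(s["clock"],s["tcp_pos"],s["wrist_force"])
R=s["ee_rot"];print((np.array(R).T@(np.array([.452,.125,.034])-s["tcp_pos"])).round(4))
```

```text
10.6833 [ 0.65585117 -0.07438624  0.08231273] [-0.17863963  1.05710784  0.21617664]
[-0.1455 -0.2452  0.0483]
```

View pics/s3.png

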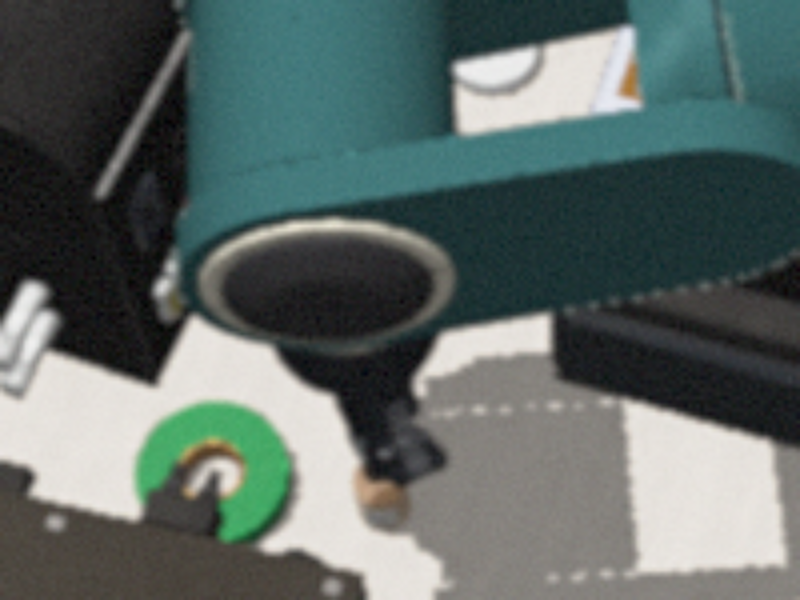

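The fingertips are just above the dropper (crop 385,490). I'll dwell one more second, then rise to z ≈ 0.23 and cross to the small dish.

Request:
move_arm(dp=[[0,0,0],[0,0,0],[0,0,0],[0,0,0],[0,0,0],[0,0,0],[0,0,0],[0,0,0],[0,0,0],[0,0,0],[0,0,0],[0,0,0],[0,0,-0.02],[0,0,-0.045],[0,0,-0.07],[0,0,-0.095],[0,0,-0.12],[0,0,-0.14],[0,0,-0.15],[0,0,-0.15]], rotation=[[0,0,0],[0,0,0],[0,0,0],[0,0,0],[0,0,0],[0,0,0],[0,0,0],[0,0,0],[0,0,0],[0,0,0],[0,0,0],[0,0,0],[0,0,0],[0,0,0],[0,0,0],[0,0,0],[0,0,0],[0,0,0],[0,0,0],[0,0,0]], hand=[0,0,0,0,0,0,0,0,0,0,0,0,0,0,0,0,0,0,0,0])

```text
clock: 12.35
tcp_pos: [0.6565, -0.0745, 0.2348]
ee_rot: [[0.966, 0.258, 0.003], [0.258, -0.966, -0.001], [0.003, 0.001, -1.0]]
wrist_force: [-0.3, 0.9, -0.5]
gripper_width: 0.0005
gripper_force: 0.0
```

Request:
move_arm(dp=[[-0.0097,-0.0163,0],[-0.0194,-0.0327,0],[-0.0291,-0.049,0],[-0.0388,-0.0654,0],[-0.0485,-0.0817,0],[-0.0582,-0.0981,0],[-0.0679,-0.1144,0],[-0.0776,-0.1308,0],[-0.0873,-0.1471,0],[-0.097,-0.1635,0],[-0.1067,-0.1798,0],[-0.1164,-0.1962,0],[-0.1261,-0.2125,0],[-0.1358,-0.2289,0],[-0.1455,-0.2452,0],[-0.1455,-0.2452,0],[-0.1455,-0.2452,0]], rotation=[[0,0,0],[0,0,0],[0,0,0],[0,0,0],[0,0,0],[0,0,0],[0,0,0],[0,0,0],[0,0,0],[0,0,0],[0,0,0],[0,0,0],[0,0,0],[0,0,0],[0,0,0],[0,0,0],[0,0,0]], hand=[0,0,0,0,0,0,0,0,0,0,0,0,0,0,0,0,0])

```text
clock: 13.77
tcp_pos: [0.4515, 0.1253, 0.2311]
ee_rot: [[0.966, 0.259, -0.001], [0.259, -0.966, -0.0], [-0.001, 0.0, -1.0]]
wrist_force: [0.3, -0.3, -0.4]
gripper_width: -0.0002
gripper_force: 0.0
```

Run:
```python
from rig import env, read_camera
import cv2,numpy as np
c=read_camera("scene");cv2.imwrite("pics/s4.png",c["img"])
s=env.state();print(s["clock"],s["tcp_pos"],s["wrist_force"],s["joint_pos"])
R=s["ee_rot"];print((np.array(R).T@(np.array([.452,.125,.034])-s["tcp_pos"])).round(4))
```

```text
13.8167 [0.45195264 0.12493544 0.23122423] [0.11872082 0.16746207 0.39428331] [ 1.23418218e+01 -1.97269217e+01  1.06779526e+02 -1.06511783e-02
  9.30041285e+01  8.73602264e+01]
[ 3.000e-04 -1.000e-04  1.972e-01]
```

View pics/s4.png

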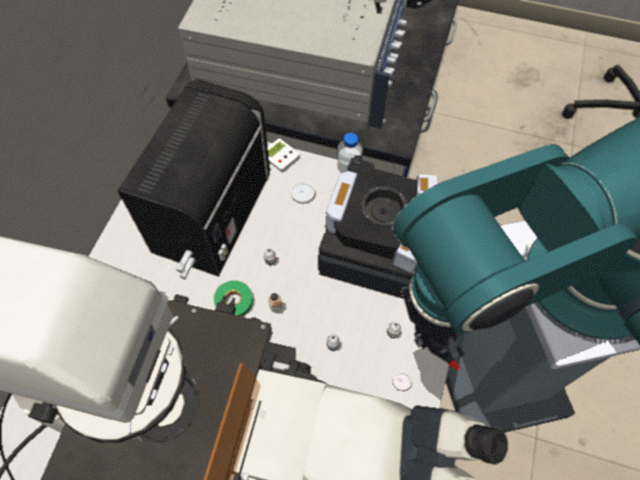

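The view shows the hand high, with the small dish at (402,381) and all the objects where they were. Lowering onto the dish.

Request:
move_arm(dp=[[0,0,0.015],[0,0,0.03],[0,0,0.045],[0,0,0.06],[0,0,0.075],[0,0,0.09],[0,0,0.105],[0,0,0.12],[0,0,0.135],[0,0,0.15],[0,0,0.162],[0,0,0.173],[0,0,0.182],[0,0,0.19],[0,0,0.197],[0,0,0.197],[0,0,0.197],[0,0,0.197],[0,0,0.197],[0,0,0.197]], rotation=[[0,0,0],[0,0,0],[0,0,0],[0,0,0],[0,0,0],[0,0,0],[0,0,0],[0,0,0],[0,0,0],[0,0,0],[0,0,0],[0,0,0],[0,0,0],[0,0,0],[0,0,0],[0,0,0],[0,0,0],[0,0,0],[0,0,0],[0,0,0]], hand=[0,0,0,0,0,0,0,0,0,0,0,0,0,0,0,0,0,0,0,0])

```text
clock: 15.48
tcp_pos: [0.4523, 0.1251, 0.0359]
ee_rot: [[0.966, 0.258, 0.001], [0.258, -0.966, 0.0], [0.001, 0.0, -1.0]]
wrist_force: [-0.5, -0.8, 0.6]
gripper_width: 0.0001
gripper_force: 0.0
```

Request:
move_arm(dp=[[0,0,0],[0,0,0],[0,0,0],[0,0,0],[0,0,0],[0,0,0],[0,0,0],[0,0,0],[0,0,0],[0,0,0],[0,0,0],[0,0,0],[0,0,0],[0,0,0],[0,0,0],[0,0,0],[0,0,0],[0,0,0],[0,0,0],[0,0,0]], rotation=[[0,0,0],[0,0,0],[0,0,0],[0,0,0],[0,0,0],[0,0,0],[0,0,0],[0,0,0],[0,0,0],[0,0,0],[0,0,0],[0,0,0],[0,0,0],[0,0,0],[0,0,0],[0,0,0],[0,0,0],[0,0,0],[0,0,0],[0,0,0]], hand=[0,0,0,0,0,0,0,0,0,0,0,0,0,0,0,0,0,0,0,0])

```text
clock: 17.15
tcp_pos: [0.4521, 0.125, 0.0353]
ee_rot: [[0.966, 0.258, 0.0], [0.258, -0.966, -0.0], [0.0, 0.0, -1.0]]
wrist_force: [-0.3, 0.2, 0.3]
gripper_width: -0.0003
gripper_force: 0.0
```

Request:
move_arm(dp=[[0,0,0],[0,0,0],[0,0,0],[0,0,0],[0,0,0],[0,0,0],[0,0,0],[0,0,0],[0,0,0],[0,0,0],[0,0,0],[0,0,0],[0,0,0],[0,0,0],[0,0,0],[0,0,0],[0,0,0],[0,0,0],[0,0,0],[0,0,0]], rotation=[[0,0,0],[0,0,0],[0,0,0],[0,0,0],[0,0,0],[0,0,0],[0,0,0],[0,0,0],[0,0,0],[0,0,0],[0,0,0],[0,0,0],[0,0,0],[0,0,0],[0,0,0],[0,0,0],[0,0,0],[0,0,0],[0,0,0],[0,0,0]], hand=[0,0,0,0,0,0,0,0,0,0,0,0,0,0,0,0,0,0,0,0])

```text
clock: 18.82
tcp_pos: [0.4521, 0.125, 0.0353]
ee_rot: [[0.966, 0.258, 0.0], [0.258, -0.966, 0.0], [0.0, 0.0, -1.0]]
wrist_force: [-1.3, -0.3, 0.5]
gripper_width: -0.0002
gripper_force: 0.0
```

Run:
```python
from rig import env, read_camera
import cv2,numpy as np
c=read_camera("scene");cv2.imwrite("pics/s5.png",cv2.resize(c["img"][280:430,310:510],(800,600)))
s=env.state();print(s["clock"],s["tcp_pos"],s["wrist_force"])
```

```text
18.8667 [0.45204275 0.12497715 0.03530002] [ 0.09076675 -0.35455223 -0.88779531]
```

View pics/s5.png

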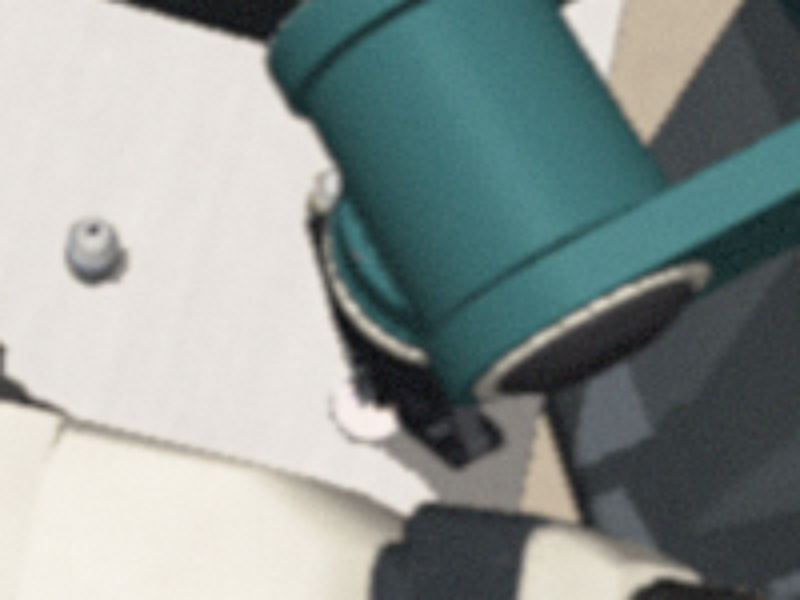

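The fingertips are above the small dish (crop 370,400), with nothing touched and a dwell of over 3 s. Handing in.

```bash
python3 -c "
from rig import env
print(env.sign_off())"
```

```text
the job is handed in; nothing more can be done
None
```

The arm pointed at the red-ringed objective, the brown dropper bottle and the small dish in that order, 2 cm above each for more than 2.5 s. It finished over the small dish at 18.9 s; I saw no sign of contact in the forces or pictures, and the job is handed in (the sign-off gave no verdict).

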